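# Bring the specimen plate to the scribed line and lock it

## Task

On the grey photo stage, press on the black foam pad and slide the specimen plate along its rails until its front edge lies on the red line across the bed, then take your hand off it and swing the lock lever fully over. Press gently, only hard enough to carry the plate along; do not touch the fragments stuck to the plate, do not throw the lock before the edge is on the line, and leave everything else on the bench where it is.

Things in the scene. Friction and masses are not known exactly. Their poses are not given: they have to be found in the camera images.
- stage: Fixed photo stage: grey slab 170 mm (x) by 450 mm (y -200 to +250), 18 mm thick; white bed between two aluminium rails along its y (tops 36 mm above the table, inner faces at x -55 and +55). A blue bridge over y -200 to -95, top 60 mm above the table, hides the plate's rear edge. Origin on the table on the bed's middle line, z up. It shifts and turns between runs.
- plate: Grey plate 106 mm wide, 220 mm long, 8 mm thick, captive between the rails: it only slides along the stage's y (130 mm travel, no stop at the line), has about 4.5 N of drag and stays where it is left. Origin: middle of its rear edge, underside; y towards its front edge. It and its pad should feel no more than about 14 N in all from the hand; over 16 N damages it.
- plate_edge (a point): Middle of the plate's front edge (marked by a black strip 5 mm wide behind the edge), on its upper face, 27.5 mm above the table; y points the way the plate must go.
- line (a point): Middle of the red line, 2 mm wide, along the stage's x across the bed and over both rail tops; this point is at the height of the plate's upper face, axes as the stage's. At the start the line is always ahead (+y) of the plate's front edge, by 20 to 90 mm.
- pad_seat (a point): Point on the plate's upper face (27.5 mm above the table) under the black foam pad, 105 mm behind the plate's front edge: the place to press, straight down. It is 33 mm behind the pad's front end and at least 20 mm ahead of the bridge. The pad is 104 mm wide and reaches back under the bridge.
- pad_front (a point): Middle of the pad's front end, at the plate's upper face. The foam is worn: its top stands 5 to 21 mm above this level, the same all over; this is not measured and must be felt for. It gives about 3.5 N per mm for up to 8 mm, then is hard. Pressed with about 9 N it grips a fingertip well enough to carry the plate along; below about 6 N the finger may slip.
- specimens: Plastic and stone fragments 10 to 17 mm across, 5 mm high, stuck on the plate's white front part, 20 to 60 mm behind its front edge. Fragile: not to be touched. Origin as for the plate.
- lock (a joint): Lock lever of the stage, rad: 0 leaning to the stage's -x (start 0 to 0.1), 1.0 fully over to the stage's +x. It stays where it is left; over 0.85 counts as locked.
- lock_tip (a point): Centre of the red ball, 26 mm across, on the lock lever (rod 10 mm thick). The lever turns about an axis along the stage's y, 60 mm from the ball, at stage x 0, y 215, 40 mm above the table, on a grey block 70 by 50 mm, top 43 mm above the table. At 0 the ball is 93 mm above the table at stage x -29, upright 100 mm, fully over 93 mm at x +29. 1 to 2 N moves it.
- tweezers: Steel tweezers 130 mm long, lying beside the stage; origin on the table under the middle. Leave alone.
- dish: Glass dish 80 mm across, 16 mm high; origin at the centre of its underside. Leave alone.
- vial: Amber vial 26 mm across, 50 mm high; origin at the centre of its underside. Leave alone.
- jar: Glass jar 60 mm across, 85 mm high, blue cap; origin at the centre of its underside. Leave alone.
- rule: Black scale bar 150 by 25 by 4 mm; origin at the centre of its underside. Leave alone.
- pebble: Dark pebble 36 mm across, 20 mm high; origin at its underside. Leave alone.

How it is judged:
By the outcome, as a careful person would: the job done as asked, in the order asked, and still so for the second after the job is handed in, with the robot touching nothing.
It also fails if it takes over 58 s, if anything falls off the work surface, if the arm or the gripper's body presses on something with over 40 N, if the wrist force passes 120 N, or if a joint passes its speed limit or range.

## Robot

A 6-joint arm with a two-finger parallel gripper is mounted at the origin on the work surface. World frame = base frame: x ahead of the robot, y to its left, z up, the work surface at z = 0. Lengths are in m, angles in rad, forces in N, time in s.
With the tool pointing down it reaches from about 0.35 to 0.975 m from the base axis. Payload 4.9 kg.
Tool frame: the origin (TCP) lies midway between the tips of the shut fingers; the grasp point (between the pads) lies 19 mm behind it; z points along the fingers, y is the line along which they close (so a half turn about z gives the same grasp; the last joint's range is limited). The gripper opens to 85 mm and grips with 20 to 120 N. Pads are 22 mm wide; open, the fingers measure 114 mm over their backs; the gripper's body (76 mm by 85 mm) begins 54 mm behind the grasp point. The pads swing forward as they close: fully open they stand 13 mm farther back than shut.
Start: joints at [1.047, 0.053, 1.613, -0, 1.476, -0.119], TCP at [0.246, 0.574, 0.231] pointing down, gripper open.
Joint ranges: [-3.01, 3.01], [-1.01, 2.22], [0.06, 2.58], [-1.02, 4.17], [0.09, 2.62], [-3.14, 3.14]. Speed limits (rad/s): [2.57, 2.57, 3.14, 3.14, 3.14, 3.14].

## Interface

Orientations are given as a unit quaternion [w, x, y, z].
In Python, from plant import * gives the robot as it stands.
- The arm moves only by the tool jog_arm, never from a script. Its argument "targets" is a list of rows, each a list of 3 entries, a list of its own where there are three numbers: the shift along the tool's x, y, z in units of 25 mm (1.0 is 25 mm), then the turn, a rotation vector about the tool's x, y, z in units of 8 degrees (1.0 is 8 degrees), then the opening in per cent of the stroke, from 0 (shut) to 100 (fully open). A call has 1 to 8 rows; each row is the pose to reach, as a shift and turn from the pose commanded when the call began, along the tool's axes at that moment; what a row does not reach only later rows make up. A row lasts 1/8 s, in which the tool goes at most 62.5 mm and 10.7 degrees, less where a joint would pass 70% of its speed; a pose out of reach is approached as far as the arm can. A call with a gripper value outside its range is refused whole. The fingers move at their own pace and stop on an object; the grip force is fixed at half the most. Time passes only in rows, so rows that repeat a pose let the fingers close. It gives the time, the measured TCP pose, the force, the opening and the grip force at its end, in the units of the state.
- state(): the state, without advancing time (a new reading comes with each control period).
- grab_frame(name): name is "scene" or "top" or "wrist"; returns (picture, depth): 420x560x3 uint8, red, green, blue; 420x560 float32, m along the optical axis (not along the pixel's ray), 0 where there is no reading.
- camera_params(name): a dict with "fovy" (degrees; the focal length in pixels is half the picture's height over the tangent of half this angle, whatever the lens; pixels are square), "cx", "cy" (the principal point, pixels), "rvec" (rotation vector, rad) and "tvec" (3), from world to camera coordinates, as OpenCV has them; the wrist camera has in their place "hand_eye" (4x4, takes a point from camera to tool coordinates, whose origin is the TCP and whose axes are the flange's). Camera axes: x right, y down, z forward; pixel columns grow to the right and rows downward; lengths in m; the calibration is good to about 2 mm. A picture is of the moment at which its call begins: read the wrist's pose just before it. camera_params takes no time and is no camera call.
- job_done(): hands the job in; it is judged then, once.
The state is a dict: "time": time; "joint_pos": joint angles; "joint_vel": joint speeds; "joint_efforts": joint torques, N m; "tool_pos": TCP position; "tool_rot": TCP orientation; "contact_force": force on the tool from outside, world axes, zero at the start; "ft_torque": the same for the moment, N m; "gripper_width": opening from 0.0 (shut) to 1.0 (fully open); "grasp_force": force on a finger pad.
Only numpy, scipy, OpenCV 4.12 (cv2) and the standard library are available. Lean on these libraries where they do the work, as an engineer would, in place of code of your own. Each camera call takes 0.05 s, during which the arm holds its last target. There are 200 camera calls.

## Working session

There is one attempt and no reset: what is moved stays moved. The work goes in short steps, Python scripts to look and compute and a tool call to move; the robot and the scene stay as the last step left them, time stands still between calls to the robot, and variables do not carry over. Pictures are saved under pics/ and viewed, at most 10 in all, crops included, and the job is handed in when it is done.

Besides the shell and the picture viewer there is one more tool, called as a command line: name --argument value ..., lists and objects as JSON in quotes. jog_arm: Moves the arm, as the interface text tells. Its arguments: {"type":"object","properties":{"targets":{"type":"array"}},"required":["targets"]}

```bash
mkdir -p pics; ls
python3 - <<'E'
from plant import *
import cv2,numpy as np
s=state();print({k:np.round(v,3) for k,v in s.items()})
for n in("scene","top"):
    p,d=grab_frame(n);cv2.imwrite(f"pics/{n}0.png",p[:,:,::-1]);np.savez(f"{n}0.npz",p=p,d=d);print(n,camera_params(n))
print(camera_params("wrist"))
E
```

```text
pics
{'time': np.float64(0.0), 'joint_pos': array([ 1.047,  0.053,  1.614, -0.   ,  1.476, -0.119]), 'joint_vel': array([-0.002, -0.   ,  0.001, -0.001,  0.   ,  0.   ]), 'joint_efforts': array([ 1.0000e-03, -3.9369e+01, -3.7017e+01, -0.0000e+00,  7.0000e-03,
       -0.0000e+00]), 'tool_pos': array([0.246, 0.574, 0.23 ]), 'tool_rot': array([-0.   ,  0.201,  0.98 , -0.001]), 'contact_force': array([-0.2  , -0.055, -0.306]), 'ft_torque': array([-0.006, -0.009, -0.08 ]), 'grasp_force': np.float64(0.0), 'gripper_width': np.float64(1.002)}
scene {'fovy': 54.28553039261708, 'cx': 275.04933316691785, 'cy': 213.33133119767322, 'rvec': array([ 1.85788841,  1.64266395, -0.65232359]), 'tvec': array([-0.0688279 , -0.34161616,  1.14435227])}
top {'fovy': 49.93315141574583, 'cx': 282.80639900091194, 'cy': 207.69559074942143, 'rvec': array([ 2.03990966, -2.1658365 ,  0.23612069]), 'tvec': array([0.01089323, 0.59876462, 0.83375982])}
{'fovy': 60.496076383297854, 'cx': 279.28830448566833, 'cy': 200.23364886235848, 'hand_eye': array([[ 1.22479470e-03, -9.64378450e-01, -2.64523543e-01,
         6.72956130e-02],
       [ 9.99999233e-01,  1.13249703e-03,  5.01422385e-04,
        -3.27507601e-04],
       [-1.83988815e-04, -2.64523955e-01,  9.64379097e-01,
        -1.43112848e-01],
       [ 0.00000000e+00,  0.00000000e+00,  0.00000000e+00,
         1.00000000e+00]])}
```

View pics/top0.png

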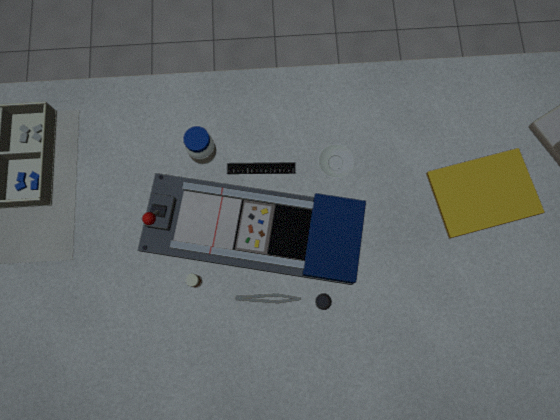

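View pics/scene0.png

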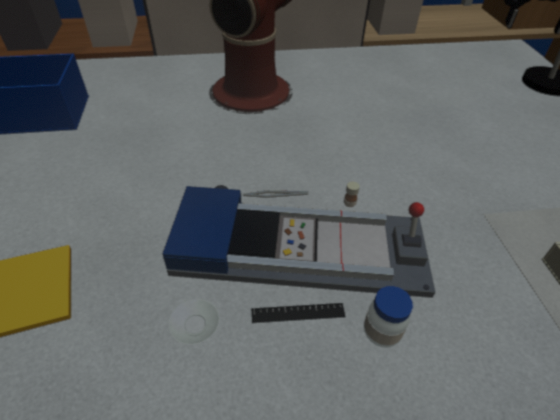

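The top view shows the stage, with the red ball at (149,218), red line at about x=216, plate front edge near x=240, black pad around (290,232) and bridge at (335,238). The scene view agrees: ball at (416,209), line at x=341.

```bash
cat > h.py <<'E'
import numpy as np,cv2
from plant import *
from scipy.spatial.transform import Rotation as Ro
def cam(n,s=None):
    c=camera_params(n);f=210/np.tan(np.radians(c['fovy'])/2)
    if n=='wrist':
        T=np.eye(4);q=s['tool_rot'];T[:3,:3]=Ro.from_quat(np.r_[q[1:],q[0]]).as_matrix();T[:3,3]=s['tool_pos']
        T=T@c['hand_eye'];R,o=T[:3,:3],T[:3,3]
    else:
        R=Ro.from_rotvec(c['rvec']).as_matrix().T;o=-R@c['tvec']
    return f,c['cx'],c['cy'],R,o
def ray(C,uv):
    f,cx,cy,R,o=C;uv=np.atleast_2d(uv).astype(float)
    return np.c_[(uv[:,0]-cx)/f,(uv[:,1]-cy)/f,np.ones(len(uv))]@R.T,o
def onz(C,uv,z):
    d,o=ray(C,uv);return o+d*((z-o[2])/d[:,2])[:,None]
def proj(C,P):
    f,cx,cy,R,o=C;q=(np.atleast_2d(P)-o)@R;return np.c_[q[:,0]/q[:,2]*f+cx,q[:,1]/q[:,2]*f+cy]
def tri(rs):
    A=np.zeros((3,3));b=np.zeros(3)
    for d,o in rs:
        d=d[0]/np.linalg.norm(d[0]);M=np.eye(3)-np.outer(d,d);A+=M;b+=M@o
    return np.linalg.solve(A,b)
def masks(p):
    h=cv2.cvtColor(p,cv2.COLOR_RGB2HSV).astype(int);H,S,V=h[...,0],h[...,1],h[...,2]
    return dict(red=((H<8)|(H>172))&(S>110)&(V>60),blue=(H>105)&(H<128)&(S>150)&(V>40),black=(V<40))
def blobs(m,amin=20):
    n,l,st,c=cv2.connectedComponentsWithStats(m.astype(np.uint8),connectivity=8)
    return [(st[i],c[i],l==i) for i in range(1,n) if st[i,4]>=amin]
E
python3 - <<'E'
from h import *
for n in('top','scene'):
    z=np.load(n+'0.npz');p=z['p'];C=cam(n);print(n,'o',C[4].round(3),C[0])
    m=masks(p)
    for k in m:
        for st,c,l in blobs(m[k]):
            r=cv2.minAreaRect(np.argwhere(l)[:,::-1].astype(np.float32))
            print(k,st,c.round(1),np.round(r[0]+r[1]+(r[2],),1))
p=np.load('top0.npz')['p'];C=cam('top')
print(onz(C,[[0,0],[559,0],[0,419]],0).round(3))
cv2.imwrite('pics/t1.png',cv2.resize(p[160:300,130:380,::-1],None,fx=3.2,fy=3.2,interpolation=cv2.INTER_CUBIC))
E
```

```text
top o [ 0.399 -0.018  0.946] 451.0332150052905
red [142 212  11  13 100] [147.2 217.7] [147.5 217.5   9.9  11.3  45. ]
blue [184 127  25  24 476] [196.1 138.5] [196.  138.5  23.   24.   90. ]
blue [ 16 173  10  17 111] [ 20.5 181.1] [ 20.5 181.    9.   16.    0. ]
blue [ 30 172   9  18 102] [ 34.2 180.6] [ 34.  180.5  17.    8.   90. ]
blue [ 303  194   62   88 4136] [334.3 237.8] [334.4 237.6  53.   81.7   8.1]
black [ 41 105  14  96 572] [ 47.9 152.4] [ 47.8 152.5   9.3  94.8   3.2]
black [  0 108  12  43 286] [  5.3 130.7] [  5.5 129.3   9.2  42.1   4.2]
black [193 139  17  13  27] [202.8 147.4] [202.5 147.    5.   20.   53.1]
black [  0 155   8  45 212] [  3.  175.9] [  3.5 177.   44.    7.   90. ]
black [228 163  67  11 650] [261.4 168. ] [261. 168.  10.  66.  90.]
black [147 198  30  33 118] [168.4 216.7] [167.2 218.   17.9  39.6  44. ]
black [233 199  11  50  72] [238.1 223.5] [238.1 223.5   1.5  50.   10.8]
black [153 204  14  13  83] [160.  210.6] [159.5 210.   12.   13.   90. ]
black [ 268  204   44   57 1914] [289.6 231.5] [289.6 231.7  37.7  51.3   9.2]
black [303 274  52
[... 1317 characters left out ...]
  25.   16.    5.   90. ]
black [ 224   38   49   59 1803] [243.   66.8] [246.1  68.1  48.9  56.3   4.9]
black [ 523   38   37   57 1108] [545.4  72.3] [541.  66.  56.  36.  90.]
black [ 228  210   51   47 1999] [254.2 233.4] [253.3 232.8  47.5  44.8   4.8]
black [393 232  25  32 133] [400.9 254.3] [399.3 252.1  38.6  15.5  53.4]
black [166 258  60  14 545] [195.8 264.9] [195.5 264.6  59.9   9.9   4.6]
black [171 272 121  12 237] [230.6 277.7] [231.  277.8 120.5   2.2   4.8]
black [413 292  19   4  30] [422.  293.5] [422.  293.4  18.1   2.1   4.4]
black [253 304  91  18 976] [297.8 313. ] [297.7 312.4  12.4  90.4  86.5]
[[ 1.167  0.625  0.   ]
 [ 1.082 -0.714  0.   ]
 [ 0.225  0.55   0.   ]]
```

View pics/t1.png

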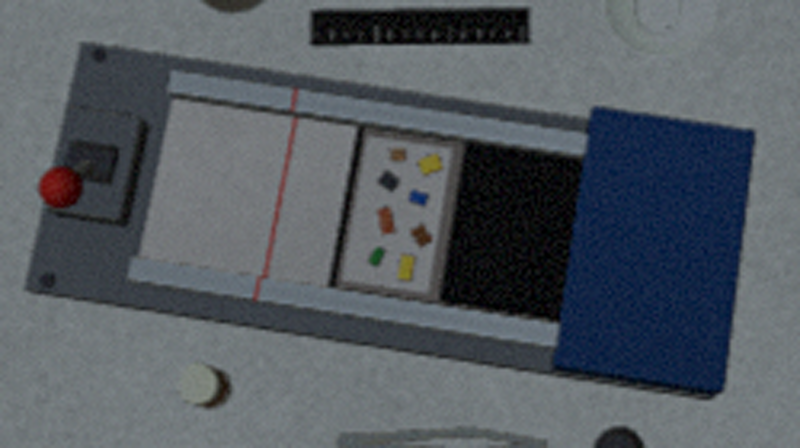

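Run:
```python
from h import *
C=cam('top')
px=lambda a:(np.array(a)+.5)/3.2-.5+[130,160]
obs=[((83,43),(85,250,18)),((27,291),(-85,250,18)),((595,108),(85,-95,60)),((753,131),(85,-200,60)),((555,366),(-85,-95,60)),((720,393),(-85,-200,60))]
W=np.array([onz(C,px(a),b[2]/1e3)[0] for a,b in obs]);L=np.array([b for a,b in obs])/1e3
a=W[:,:2]-W[:,:2].mean(0);b=L[:,:2]-L[:,:2].mean(0)
yaw=np.arctan2((b[:,0]*a[:,1]-b[:,1]*a[:,0]).sum(),(a*b).sum())
R=np.array([[np.cos(yaw),-np.sin(yaw)],[np.sin(yaw),np.cos(yaw)]])
t=W[:,:2].mean(0)-R@L[:,:2].mean(0)
print('yaw',np.degrees(yaw),t,'res mm',((W[:,:2]-t)@R-L[:,:2])*1e3)
loc=lambda q,z:((onz(C,px(q),z)[:,:2]-t)@R*1e3).round(1)
print('line rails',loc([(296,90),(257,300)],.036),'line bed',loc([(292,112),(264,275)],.018))
print('edge',loc([(358,128),(331,285)],.0275),'pad front',loc([(465,145),(441,300)],.038))
z1=np.load('top0.npz')['p'];z2=np.load('scene0.npz')['p']
C2=cam('scene')
b=tri([ray(C,[147.2,217.7]),ray(C2,[417.2,208.3])]);print('ball',b,(b[:2]-t)@R)
# red line across views
s=[]
np.savez('fit.npz',t=t,R=R,yaw=yaw)
for n in(-160,-200,-250,):print(n)
for nm,q in dict(pad=(0,-60,60),ball=(-29,215,93)).items():
    w=R@np.array(q[:2])/1e3+t;print(nm,w,np.hypot(*w))
# wrist cam heading
s=state();Cw=cam('wrist',s);print(Cw[4],Cw[3][:,2])
```

```text
yaw -12.435936800844175 [0.56614035 0.01892105] res mm [[-0.4852443  -1.75520296]
 [ 0.33742979 -2.54580142]
 [-2.85793574 -1.58820713]
 [-2.18551514  2.91062475]
 [ 2.79072642 -0.47061433]
 [ 2.40053897  3.44920109]]
line rails [[ 70.2  97.3]
 [-68.8  96. ]] line bed [[ 59.4 100.5]
 [-50.5  98. ]]
edge [[ 53.3  53.9]
 [-51.2  52.7]] pad front [[ 50.5 -17.8]
 [-50.8 -19. ]]
ball [0.58762692 0.23637908 0.09621199] [-0.02584669  0.21698299]
-160
-200
-250
pad [ 0.55321948 -0.0396712 ] 0.5546400631767611
ball [0.58412056 0.23512168] 0.6296658108207812
[0.18401999 0.60042734 0.3732873 ] [ 0.24241923 -0.10530826 -0.96443926]
```

jog_arm --targets '[[[-20.9, -17.4, 2], [0, 0, -1.34], 0], [[-20.9, -17.4, 2], [0, 0, -1.34], 0], [[-20.9, -17.4, 2], [0, 0, -1.34], 0], [[-20.9, -17.4, 2], [0, 0, -1.34], 0], [[-20.9, -17.4, 2], [0, 0, -1.34], 0], [[-20.9, -17.4, 2], [0, 0, -1.34], 0], [[-20.9, -17.4, 2], [0, 0, -1.34], 0], [[-20.9, -17.4, 2], [0, 0, -1.34], 0]]'

```text
time: 1.1
tool_pos: [0.4729, 0.1287, 0.1943]
tool_rot: [0.0, 0.109, 0.994, 0.0]
contact_force: [1.1, -0.1, 0.7]
gripper_width: 0.001
grasp_force: 0.0
```

jog_arm --targets '[[[-4.6, -5.5, 2], [0, 0, 0], 0], [[-4.6, -5.5, 2], [0, 0, 0], 0], [[-4.6, -5.5, 2], [0, 0, 0], 0], [[-4.6, -5.5, 2], [0, 0, 0], 0], [[-4.6, -5.5, 2], [0, 0, 0], 0], [[-4.6, -5.5, 2], [0, 0, 0], 0]]'

```text
time: 1.85
tool_pos: [0.555, -0.0274, 0.1451]
tool_rot: [0.0, 0.108, 0.994, 0.0]
contact_force: [-0.0, 0.1, 1.6]
gripper_width: -0.002
grasp_force: 0.0
```

```bash
cat > look.py <<'E'
from h import *
import sys
s=state();p,d=grab_frame('wrist');C=cam('wrist',s);n=sys.argv[1]
np.savez(n+'.npz',p=p,d=d,pos=s['tool_pos'],rot=s['tool_rot']);cv2.imwrite(f'pics/{n}.png',p[:,:,::-1])
f=np.load('fit.npz');t,R=f['t'],f['R'];L=lambda uv,z:(onz(C,uv,z)[:,:2]-t)@R*1e3
print('t',s['time'],'pos',s['tool_pos'].round(4),'stage',((s['tool_pos'][:2]-t)@R*1e3).round(1),'yaw',np.degrees(Ro.from_quat(np.r_[s['tool_rot'][1:],s['tool_rot'][0]]).as_matrix()[:2,1]@[1,0]),'F',s['contact_force'].round(2))
m=masks(p)
for k in('red','black'):
    for st,c,l in blobs(m[k],60):
        r=cv2.minAreaRect(np.argwhere(l)[:,::-1].astype(np.float32));print(k,st,np.round(r[0]+r[1]+(r[2],),1))
E
python3 look.py w1
```

```text
t 1.85 pos [ 0.555  -0.0274  0.1451] stage [ -0.9 -47.6] yaw 12.291090832942162 F [-0.01  0.1   1.61]
red [488 102   6  22  62] [490.6 112.5   2.7  21.5   8.1]
red [455 124  22 137 286] [465.4 192.    2.3 137.3   8.1]
black [ 207  153   94  129 8207] [253.5 217.  128.   93.   90. ]
black [298 254  15  10 106] [305.  258.5   9.   14.   90. ]
black [    0   271   560   149 42313] [279.5 345.  559.  148.    0. ]
black [ 75 399  30  21 483] [ 89.3 409.8  20.7  27.8  84.8]
```

View pics/w1.png

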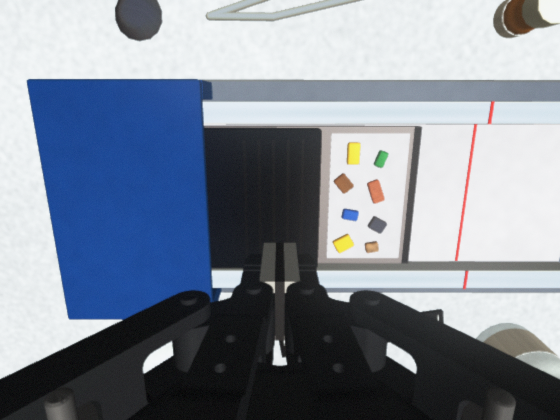

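The wrist view shows the fingertip at (279,245) over the pad (207–320), strip front edge near u=408–420, and line from (475,125) to (458,260), with rail-top pieces at (491,112) and (466,279).

```bash
cat > meas.py <<'E'
from h import *
import sys
n=sys.argv[1];z=np.load(n+'.npz');p=z['p'];C=cam('wrist',dict(tool_pos=z['pos'],tool_rot=z['rot']))
f=np.load('fit.npz');t,R=f['t'],f['R'];L=lambda uv,h:(onz(C,uv,h)[:,:2]-t)@R*1e3
g=cv2.cvtColor(p,cv2.COLOR_RGB2GRAY).astype(float)
red=masks(p)['red'];S=cv2.cvtColor(p,cv2.COLOR_RGB2HSV)[...,1].astype(float)
u0,u1=int(sys.argv[2]),int(sys.argv[3])   # column window holding strip
E=[]
for v in range(145,250,5):
    r=g[v-1:v+2].mean(0);k=u0+int(np.argmin(r[u0:u1]));lo=r[k];hi=np.median(r[k+8:k+14]);h=(lo+hi)/2
    j=k
    while r[j]<h and j<k+12:j+=1
    E.append((j-1+(h-r[j-1])/(r[j]-r[j-1]),v))
e=L(E,.0275);print('edge y',np.polyfit(e[:,0],e[:,1],1).round(3),'sd',(e[:,1]-np.polyval(np.polyfit(e[:,0],e[:,1],1),e[:,0])).std().round(2),e[[0,-1]].round(1).tolist())
for st,c,l in blobs(red,15):
    if st[3]/st[2]<1.8: continue
    a=np.argwhere(l)[:,::-1]
    for h in(.018,.019,.036):
        q=L(a,h);print(st,h,'x %.1f..%.1f'%(q[:,0].min(),q[:,0].max()),'mean',q.mean(0).round(1),'slope',np.polyfit(q[:,0],q[:,1],1)[0].round(3))
E
python3 meas.py w1 395 422
python3 - <<'E'
from h import *
z=np.load('w1.npz');C=cam('wrist',dict(tool_pos=z['pos'],tool_rot=z['rot']));f=np.load('fit.npz');t,R=f['t'],f['R']
L=lambda uv,h:((onz(C,uv,h)[:,:2]-t)@R*1e3).round(1)
print(L([(205,80),(29,80),(68,320)],.06),'pad front',L([(322,128),(320,250)],.0275),'rail inner',L([(250,124),(450,124),(250,270),(450,270)],.036))
d=z['d'];
o=[];
for uv in[(250,150),(300,150),(250,200),(360,165),(440,180),(300,112),(120,200)]:
    x=ray(C,uv)[0][0];o.append((uv,(C[4]+x*d[uv[1],uv[0]])[2].round(4)))
print(o)
E
```

```text
edge y [1.0000e-03 5.3259e+01] sd 0.03 [[-38.2, 53.2], [39.2, 53.2]]
[488 102   6  22  62] 0.018 x -68.1..-53.2 mean [-60.8 106.2] slope 0.0
[488 102   6  22  62] 0.019 x -68.1..-53.3 mean [-60.8 105.6] slope 0.0
[488 102   6  22  62] 0.036 x -68.1..-54.2 mean [-61.3  95.9] slope 0.0
[455 124  22 137 286] 0.018 x -52.5..56.2 mean [-1.9 96.1] slope 0.001
[455 124  22 137 286] 0.019 x -52.6..55.7 mean [-2.2 95.6] slope 0.001
[455 124  22 137 286] 0.036 x -53.6..47.9 mean [-6.4 86.5] slope 0.001
[463 271   5  18  44] 0.018 x 66.0..81.5 mean [ 74.  106.3] slope 0.004
[463 271   5  18  44] 0.019 x 65.5..81.0 mean [ 73.5 105.8] slope 0.004
[463 271   5  18  44] 0.036 x 57.0..71.5 mean [64.5 96. ] slope 0.004
[[ -80.6  -92.6]
 [ -80.3 -198.5]
 [  84.5 -200.3]] pad front [[-50.  -17.5]
 [ 43.5 -15.9]] rail inner [[-53.2 -67.9]
 [-53.5  69.3]
 [ 56.5 -70.1]
 [ 56.2  83.3]]
[((250, 150), np.float64(0.0412)), ((300, 150), np.float64(0.0406)), ((250, 200), np.float64(0.0403)), ((360, 165), np.float64(0.0287)), ((440, 180), np.float64(0.0184)), ((300, 112), np.float64(0.0371)), ((120, 200), np.float64(0.059))]
```

jog_arm --targets '[[[-0.08, -0.16, 1.5], [0, 0, 0], 0], [[-0.08, -0.16, 2.8], [0, 0, 0], 0], [[-0.08, -0.16, 3.4], [0, 0, 0], 0], [[-0.08, -0.16, 3.6], [0, 0, 0], 0], [[-0.08, -0.16, 3.6], [0, 0, 0], 0], [[-0.08, -0.16, 3.6], [0, 0, 0], 0]]'

```text
time: 2.65
tool_pos: [0.5574, -0.0329, 0.0562]
tool_rot: [0.001, 0.109, 0.994, -0.0]
contact_force: [-0.3, -0.1, 0.1]
gripper_width: -0.001
grasp_force: 0.0
```

jog_arm --targets '[[[0, 0, 0.2], [0, 0, 0], 0], [[0, 0, 0.38], [0, 0, 0], 0], [[0, 0, 0.38], [0, 0, 0], 0], [[0, 0, 0.38], [0, 0, 0], 0]]'

```text
time: 3.15
tool_pos: [0.5562, -0.0328, 0.0451]
tool_rot: [-0.0, 0.109, 0.994, -0.0]
contact_force: [0.2, -0.5, -0.6]
gripper_width: 0.006
grasp_force: 0.0
```

jog_arm --targets '[[[0, 0, 0.06], [0, 0, 0], 0], [[0, 0, 0.1], [0, 0, 0], 0], [[0, 0, 0.1], [0, 0, 0], 0], [[0, 0, 0.1], [0, 0, 0], 0]]'

```text
time: 3.65
tool_pos: [0.5563, -0.0328, 0.0427]
tool_rot: [0.0, 0.109, 0.994, -0.0]
contact_force: [-0.2, 0.3, 0.3]
gripper_width: -0.001
grasp_force: 0.0
```

jog_arm --targets '[[[0, 0, 0.04], [0, 0, 0], 0], [[0, 0, 0.08], [0, 0, 0], 0], [[0, 0, 0.08], [0, 0, 0], 0], [[0, 0, 0.08], [0, 0, 0], 0]]'

```text
time: 4.15
tool_pos: [0.5563, -0.0328, 0.0407]
tool_rot: [-0.0, 0.109, 0.994, 0.0]
contact_force: [0.5, -0.0, 0.1]
gripper_width: -0.001
grasp_force: 0.0
```

jog_arm --targets '[[[0, 0, 0.04], [0, 0, 0], 0], [[0, 0, 0.06], [0, 0, 0], 0], [[0, 0, 0.06], [0, 0, 0], 0], [[0, 0, 0.06], [0, 0, 0], 0]]'

```text
time: 4.65
tool_pos: [0.5564, -0.0328, 0.0394]
tool_rot: [0.0, 0.109, 0.994, -0.0]
contact_force: [0.2, 0.1, 1.9]
gripper_width: -0.001
grasp_force: 1.0
```

jog_arm --targets '[[[0, 0, 0.03], [0, 0, 0], 0], [[0, 0, 0.06], [0, 0, 0], 0], [[0, 0, 0.06], [0, 0, 0], 0], [[0, 0, 0.06], [0, 0, 0], 0]]'

```text
time: 5.15
tool_pos: [0.5565, -0.0329, 0.0382]
tool_rot: [0.0, 0.109, 0.994, -0.0]
contact_force: [-1.7, -0.2, 6.1]
gripper_width: -0.003
grasp_force: 2.8
```

jog_arm --targets '[[[0, 0, 0.02], [0, 0, 0], 0], [[0, 0, 0.035], [0, 0, 0], 0], [[0, 0, 0.035], [0, 0, 0], 0], [[0, 0, 0.035], [0, 0, 0], 0]]'

```text
time: 5.65
tool_pos: [0.5565, -0.0329, 0.0376]
tool_rot: [0.0, 0.109, 0.994, -0.0]
contact_force: [-2.4, 0.6, 8.2]
gripper_width: 0.001
grasp_force: 3.6
```

jog_arm --targets '[[[0, 0.06, 0.01], [0, 0, 0], 0], [[0, 0.14, 0.01], [0, 0, 0], 0], [[0, 0.22, 0.01], [0, 0, 0], 0], [[0, 0.3, 0.01], [0, 0, 0], 0], [[0, 0.38, 0.01], [0, 0, 0], 0], [[0, 0.46, 0.01], [0, 0, 0], 0], [[0, 0.54, 0.01], [0, 0, 0], 0], [[0, 0.6, 0.01], [0, 0, 0], 0]]'

```text
time: 6.65
tool_pos: [0.5596, -0.0194, 0.0375]
tool_rot: [-0.0, 0.108, 0.994, -0.001]
contact_force: [-2.7, -3.0, 7.3]
gripper_width: -0.001
grasp_force: 3.9
```

jog_arm --targets '[[[0, 0.08, 0.02], [0, 0, 0], 0], [[0, 0.16, 0.02], [0, 0, 0], 0], [[0, 0.24, 0.02], [0, 0, 0], 0], [[0, 0.32, 0.02], [0, 0, 0], 0], [[0, 0.4, 0.02], [0, 0, 0], 0], [[0, 0.48, 0.02], [0, 0, 0], 0], [[0, 0.56, 0.02], [0, 0, 0], 0], [[0, 0.56, 0.02], [0, 0, 0], 0]]'

```text
time: 7.65
tool_pos: [0.5626, -0.0055, 0.0371]
tool_rot: [-0.0, 0.108, 0.994, -0.001]
contact_force: [-3.9, -3.8, 8.8]
gripper_width: -0.001
grasp_force: 4.4
```

```bash
python3 look.py w2 | head -1;  python3 - <<'E'
import cv2
p=cv2.imread('pics/w2.png');print(p[180:183,380:560].mean(0).mean(1).astype(int).tolist())
E
```

```text
t 7.65 pos [ 0.5626 -0.0055  0.0371] stage [  1.8 -24.6] yaw 12.350710021712104 F [-3.86 -3.83  8.78]
[238, 238, 238, 238, 238, 238, 238, 239, 238, 238, 238, 238, 239, 238, 238, 238, 238, 238, 238, 238, 237, 238, 237, 225, 137, 103, 116, 139, 159, 176, 185, 188, 190, 190, 190, 190, 190, 191, 192, 192, 193, 193, 194, 194, 194, 193, 200, 226, 240, 241, 241, 240, 240, 240, 240, 241, 240, 240, 240, 240, 240, 240, 240, 239, 239, 239, 239, 239, 238, 239, 239, 238, 238, 238, 234, 205, 126, 79, 73, 76, 80, 85, 96, 109, 119, 123, 123, 121, 117, 117, 116, 118, 126, 148, 180, 220, 237, 237, 238, 238, 238, 238, 237, 237, 237, 237, 237, 237, 237, 237, 237, 237, 237, 238, 238, 237, 238, 238, 238, 239, 238, 239, 239, 239, 239, 239, 231, 202, 194, 194, 192, 190, 171, 89, 66, 67, 67, 66, 67, 65, 67, 67, 66, 65, 87, 164, 234, 238, 238, 239, 238, 239, 239, 239, 239, 239, 238, 239, 239, 236, 221, 128, 119, 122, 127, 160, 217, 237, 239, 238, 238, 239, 239, 239, 238, 239, 239, 239, 239, 239]
```

View pics/w2.png

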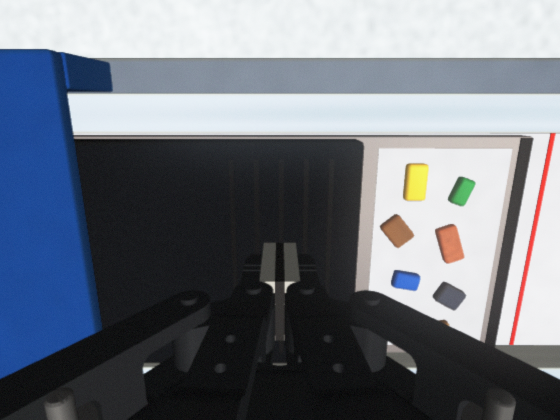

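The view shows the plate being carried: strip front edge at u≈525 and the red line at u≈543 on row 181.

```bash
sed -i 's/h=(lo+hi)\/2/h=(lo+hi)\/2/; s/k+8:k+14/k+8:k+11/' meas.py; python3 meas.py w2 495 530
python3 - <<'E'
from h import *
z=np.load('w2.npz');C=cam('wrist',dict(tool_pos=z['pos'],tool_rot=z['rot']));f=np.load('fit.npz');t,R=f['t'],f['R']
L=lambda uv,h:((onz(C,uv,h)[:,:2]-t)@R*1e3).round(1)
print(L([(525.2,181)],.0275),L([(543,181)],.0185))
E
```

```text
edge y [5.6000e-02 8.1424e+01] sd 1.86 [[-47.9, 77.0], [-2.7, 80.8]]
[510 133  45 212 886] 0.018 x -52.1..56.9 mean [-2.7 96.5] slope 0.001
[510 133  45 212 886] 0.019 x -52.2..56.1 mean [-3.  95.8] slope 0.001
[510 133  45 212 886] 0.036 x -53.6..43.3 mean [-9.6 83.1] slope 0.001
[438 235   6  18  31] 0.018 x -3.8..4.9 mean [ 0.3 53.1] slope 0.315
[438 235   6  18  31] 0.019 x -4.2..4.5 mean [-0.1 52.7] slope 0.315
[438 235   6  18  31] 0.036 x -10.7..-2.9 mean [-7.  44.5] slope 0.315
[[-32.4  81.7]] [[-30.5  96.1]]
```

jog_arm --targets '[[[0.01, 0.08, 0], [0, 0, 0], 0], [[0.02, 0.16, 0], [0, 0, 0], 0], [[0.02, 0.24, 0], [0, 0, 0], 0], [[0.02, 0.32, 0], [0, 0, 0], 0], [[0.02, 0.4, 0], [0, 0, 0], 0], [[0.02, 0.48, 0], [0, 0, 0], 0], [[0.02, 0.52, 0], [0, 0, 0], 0], [[0.02, 0.52, 0], [0, 0, 0], 0]]'

```text
time: 8.7
tool_pos: [0.5654, 0.0072, 0.0373]
tool_rot: [0.0, 0.108, 0.994, -0.001]
contact_force: [-2.5, -2.8, 8.6]
gripper_width: -0.002
grasp_force: 4.2
```

```bash
python3 look.py w3 | head -1;  python3 - <<'E'
from h import *
z=np.load('w3.npz');C=cam('wrist',dict(tool_pos=z['pos'],tool_rot=z['rot']));f=np.load('fit.npz');t,R=f['t'],f['R']
L=lambda uv,h:(onz(C,uv,h)[:,:2]-t)@R*1e3
p=z['p'];red=masks(p)['red'];g=p.mean(2)
for v in range(145,340,15):
    # strip's front edge: scan back from the line
    w=np.argwhere(red[v,470:]).ravel()+470
    b=np.argwhere(g[v,470:]<105).ravel()+470; b=b[~red[v,b]]
    if len(w) and len(b):print(v,'red',w.min(),w.max(),'black',b.min(),b.max(),'y line',L([(w.mean(),v)],.0185)[0,1].round(2),'edge',L([(b.max()+.7,v)],.0275)[0,1].round(2))
q=np.argwhere(red[90:130])[:,::-1]+[0,90]
cv2.imwrite('pics/w3c.png',cv2.resize(p[120:350,440:560,::-1],None,fx=2.5,fy=2.5))
E
```

```text
t 8.7 pos [0.5654 0.0072 0.0373] stage [  1.8 -11.6] yaw 12.351677011259337 F [-2.49 -2.84  8.63]
```

View pics/w3c.png

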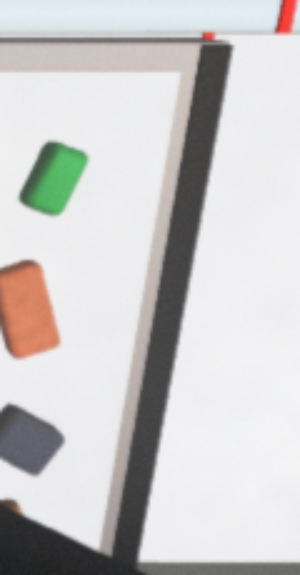

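The line on the bed is now hidden by the plate edge (parallax); its rail-top piece is at about u=555, v=128, and the strip's front corner at (532,138).

```bash
cat > m2.py <<'E'
from h import *
import sys
n=sys.argv[1];z=np.load(n+'.npz');C=cam('wrist',dict(tool_pos=z['pos'],tool_rot=z['rot']));f=np.load('fit.npz');t,R=f['t'],f['R']
L=lambda uv,h:(onz(C,uv,h)[:,:2]-t)@R*1e3
p=z['p'];g=p.mean(2);red=masks(p)['red']
for st,c,l in blobs(red,12):
    a=np.argwhere(l)[:,::-1];q=L(a,.036);print('red',st,'railtop x %.1f..%.1f y %.2f'%(q[:,0].min(),q[:,0].max(),q[:,1].mean()),'sat right' if a[:,0].max()==559 else '')
v0,v1,u0,u1=map(int,sys.argv[2:6]);e=[]
for v in range(v0,v1,6):
    r=g[v];b=np.argwhere(r[u0:u1]<100).ravel()+u0
    if len(b):
        j=b.max()+1;h=140
        while r[j]<h:j+=1
        e.append((j-1+(h-r[j-1])/(r[j]-r[j-1]),v))
q=L(e,.0275);print('edge',q[::4].round(2).tolist(),'median y',np.median(q[:,1]).round(2))
E
python3 m2.py w3 150 320 470 545
```

```text
red [551  94   9  39 178] railtop x -68.4..-54.0 y 96.00 sat right
red [521 133   5   3  12] railtop x -53.6..-52.8 y 84.40 
red [437 230   4  12  18] railtop x -12.9..-7.9 y 56.20 
red [440 243   5  14  19] railtop x -7.0..-1.0 y 58.50 
edge [[-45.82, 94.36], [-35.49, 94.38], [-24.78, 94.38], [-13.67, 94.36], [-2.14, 94.4], [9.84, 94.43], [22.3, 94.42], [35.25, 94.42]] median y 94.4
```

jog_arm --targets '[[[0, 0.03, 0], [0, 0, 0], 0], [[0, 0.06, 0], [0, 0, 0], 0], [[0, 0.06, 0], [0, 0, 0], 0], [[0, 0.06, 0], [0, 0, 0], 0]]'

```text
time: 9.25
tool_pos: [0.5657, 0.0085, 0.0373]
tool_rot: [0.0, 0.108, 0.994, -0.001]
contact_force: [-3.8, -3.6, 9.3]
gripper_width: -0.004
grasp_force: 4.2
```

```bash
python3 look.py w4 | head -1; python3 m2.py w4 150 320 470 548
```

```text
t 9.25 pos [0.5657 0.0085 0.0373] stage [  1.8 -10.2] yaw 12.35830667048591 F [-3.78 -3.59  9.33]
red [547  94  13  39 221] railtop x -68.4..-54.0 y 96.12 sat right
red [437 228   6  21  33] railtop x -13.8..-4.7 y 58.19 
red [442 250   5  12  17] railtop x -3.8..1.4 y 60.89 
edge [[-45.83, 95.77], [-35.49, 95.79], [-24.79, 95.8], [-13.68, 95.76], [-2.14, 95.82], [9.84, 95.84], [22.29, 95.83], [35.24, 95.82]] median y 95.81
```

Within 0.3 mm here; lift off and check from straight above.

jog_arm --targets '[[[0, 0, -0.15], [0, 0, 0], 0], [[0, 0, -0.5], [0, 0, 0], 0], [[0, 0, -2], [0, 0, 0], 0], [[0, 0, -4.5], [0, 0, 0], 0], [[0, 1.5, -4.5], [0, 0, 0], 0], [[0, 3.5, -4.5], [0, 0, 0], 0], [[0, 4.2, -4.5], [0, 0, 0], 0], [[0, 4.2, -4.5], [0, 0, 0], 0]]'

```text
time: 10.3
tool_pos: [0.5875, 0.113, 0.1481]
tool_rot: [-0.0, 0.108, 0.994, -0.0]
contact_force: [-0.1, -0.1, 0.3]
gripper_width: 0.004
grasp_force: 0.0
```

```bash
python3 -c "
from plant import *
" ; python3 look.py w5 | head -1; python3 m2.py w5 130 225 240 310
```

```text
t 10.3 pos [0.5875 0.113  0.1481] stage [ 0.6 96.5] yaw 12.26446671402389 F [-0.07 -0.12  0.25]
red [278  99   2 144 288] railtop x -68.4..36.0 y 95.65 
red [ 465  156   53   45 1860] railtop x -29.8..2.6 y 249.30 
edge [[-46.99, 95.72], [-29.66, 95.61], [-11.72, 95.64], [6.88, 95.68]] median y 95.66
```

View pics/w5.png

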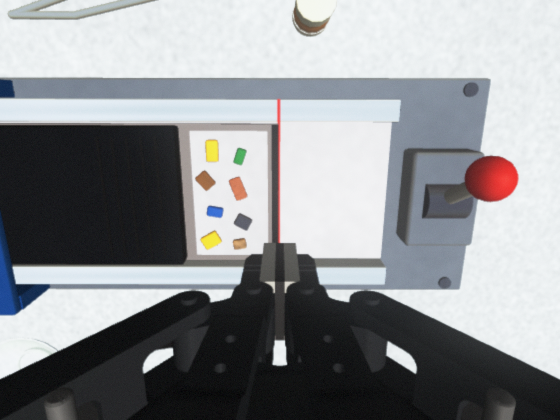

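From above, the red line at u≈278–279 runs along the strip's front edge (u≈277.5); the ball is at (491,178). Sub-pixel check on the rail piece.

Run:
```python
from h import *
z=np.load('w5.npz');C=cam('wrist',dict(tool_pos=z['pos'],tool_rot=z['rot']));f=np.load('fit.npz');t,R=f['t'],f['R']
L=lambda uv,h:(onz(C,uv,h)[:,:2]-t)@R*1e3
p=z['p'].astype(float);w=p[...,0]-p[...,1:].mean(2)
for v in(104,110,116,140,160,180,200,220):
    r=w[v,272:288]-np.median(w[v,285:295]);r=np.clip(r,0,None);c=(r*np.arange(272,288)).sum()/r.sum()
    print(v,r.astype(int).tolist(),p[v,272:288].mean(1).astype(int).tolist(),round(c,2),'y36 %.2f y18 %.2f'%(L([(c,v)],.036)[0,1],L([(c,v)],.0185)[0,1]))
b=masks(z['p'])['red']
s=[x for x in blobs(b,500)][0];print(s[1]);q=onz(C,s[1],.0935)[0];print('ball',q,(q[:2]-t)@R)
```

```text
104 [0, 0, 0, 0, 17, 99, 172, 147, 63, 5, 0, 0, 0, 0, 0, 0] [230, 231, 231, 230, 223, 179, 135, 152, 197, 229, 230, 231, 231, 230, 231, 231] 278.32 y36 95.43 y18 95.38
110 [1, 1, 1, 1, 18, 104, 172, 148, 68, 7, 0, 0, 0, 0, 0, 1] [227, 228, 227, 227, 222, 173, 136, 151, 193, 227, 228, 227, 227, 228, 229, 228] 278.3 y36 95.43 y18 95.38
116 [0, 0, 0, 2, 15, 97, 170, 145, 60, 4, 0, 0, 0, 0, 0, 0] [234, 232, 232, 233, 227, 180, 135, 151, 199, 231, 233, 232, 234, 232, 233, 232] 278.29 y36 95.43 y18 95.38
140 [4, 1, 0, 0, 1, 18, 94, 127, 56, 3, 0, 0, 0, 0, 0, 0] [80, 73, 72, 74, 74, 82, 108, 154, 200, 234, 235, 236, 236, 235, 236, 237] 278.65 y36 95.71 y18 95.68
160 [4, 3, 3, 4, 3, 21, 90, 107, 26, 1, 0, 0, 0, 0, 0, 1] [82, 77, 76, 75, 74, 82, 111, 167, 223, 237, 238, 239, 239, 239, 237, 239] 278.32 y36 95.50 y18 95.46
180 [5, 1, 2, 2, 2, 22, 89, 108, 27, 2, 0, 0, 0, 0, 0, 0] [87, 75, 75, 76, 75, 82, 110, 166, 221, 237, 239, 237, 238, 238, 237, 239] 278.38 y36 95.58 y18 95.53
200 [2, 3, 1, 5, 4, 24, 89, 109, 25, 2, 0, 0, 0, 0, 0, 0] [88, 76, 75, 76, 75, 82, 114, 165, 222, 238, 238, 238, 239, 239, 239, 239] 278.33 y36 95.56 y18 95.52
220 [5, 2, 1, 2, 2, 24, 90, 107, 24, 1, 0, 0, 0, 0, 0, 0] [81, 71, 70, 71, 72, 81, 113, 166, 224, 239, 240, 240, 240, 240, 241, 241] 278.28 y36 95.56 y18 95.51
[491.13709677 178.28548387]
ball [0.58739225 0.23419868 0.0935    ] [-0.02560631  0.21480321]
```

The edge lies within about 0.5 mm of the line's middle. Now the lever: approach from its -x side.

jog_arm --targets '[[[1.5, 1, 0], [0, 0, 0], 0], [[3, 3, 0], [0, 0, 0], 0], [[3, 4.74, 0], [0, 0, 0], 0], [[3, 4.74, 0.5], [0, 0, 0], 0], [[3, 4.74, 2], [0, 0, 0], 0], [[3, 4.74, 2.6], [0, 0, 0], 0], [[3, 4.74, 2.6], [0, 0, 0], 0], [[3, 4.74, 2.6], [0, 0, 0], 0]]'

```text
time: 11.35
tool_pos: [0.5412, 0.2437, 0.0848]
tool_rot: [0.001, 0.109, 0.994, 0.0]
contact_force: [-0.1, 0.1, 1.1]
gripper_width: -0.001
grasp_force: 0.0
```

jog_arm --targets '[[[-0.3, 0, 0], [0, 0, 0], 0], [[-0.6, 0, 0], [0, 0, 0], 0], [[-0.9, 0, 0], [0, 0, 0], 0], [[-1.2, 0, 0], [0, 0, 0], 0], [[-1.5, 0, 0], [0, 0, 0], 0], [[-1.8, 0, 0], [0, 0, 0], 0], [[-2.1, 0, 0], [0, 0, 0], 0], [[-2.1, 0, 0], [0, 0, 0], 0]]'

```text
time: 12.35
tool_pos: [0.5923, 0.2326, 0.0835]
tool_rot: [0.0, 0.109, 0.994, -0.0]
contact_force: [-1.3, 0.1, -0.7]
gripper_width: 0.001
grasp_force: 0.0
```

jog_arm --targets '[[[-0.25, 0, 0], [0, 0, 0], 0], [[-0.5, 0, 0], [0, 0, 0], 0], [[-0.7, 0, 0], [0, 0, 0], 0], [[-0.9, 0, 0], [0, 0, 0], 0], [[-0.9, 0, 0], [0, 0, 0], 0]]'

```text
time: 12.98
tool_pos: [0.6139, 0.2278, 0.0834]
tool_rot: [0.0, 0.109, 0.994, -0.0]
contact_force: [-0.7, -0.1, -1.0]
gripper_width: -0.003
grasp_force: 0.0
```

```bash
cat > ball.py <<'E'
from h import *
f=np.load('fit.npz');t,R=f['t'],f['R'];rs=[]
for n in('top','scene'):
    p,d=grab_frame(n);C=cam(n);k=[(s,c) for s,c,l in blobs(masks(p)['red'],20) if (s[0]>380 and s[1]>150 and n=='scene') or (n=='top' and s[0]<210)]
    print(n,k);rs.append(ray(C,k[0][1]))
b=tri(rs);s=state();print('ball',b,(b[:2]-t)@R,'tcp stage',(s['tool_pos'][:2]-t)@R,s['contact_force'].round(1))
E
python3 ball.py
```

```text
top [(array([  37,  120,  102,  300, 9657], dtype=int32), array([ 78.67008388, 263.6457492 ])), (array([  37,  141,   19,  117, 1133], dtype=int32), array([ 43.67872904, 200.87643425]))]
scene [(array([414, 223,  15,  15, 162], dtype=int32), array([421.51851852, 229.96296296]))]
ball [ 0.51370041  0.36736719 -0.03793471] [-0.1262467   0.32897787] tcp stage [0.00152422 0.21434035] [-0.1  0.8  0.8]
```

jog_arm --targets '[[[-0.06, 0, 0], [0, 0, 0], 0], [[-0.12, 0, 0], [0, 0, 0], 0], [[-0.16, 0, 0], [0, 0, 0], 0], [[-0.16, 0, 0], [0, 0, 0], 0]]'

```text
time: 13.58
tool_pos: [0.6172, 0.2271, 0.0833]
tool_rot: [-0.0, 0.109, 0.994, -0.0]
contact_force: [-1.4, 0.7, -0.6]
gripper_width: 0.0
grasp_force: 0.6
```

```bash
cat > ball.py <<'E'
from h import *
f=np.load('fit.npz');t,R=f['t'],f['R'];n='scene'
p,d=grab_frame(n);C=cam(n);k=[c for s,c,l in blobs(masks(p)['red'],20) if s[0]>380 and s[1]>150]
D,o=ray(C,k[0]);D=D[0];ny=R[:,1];a=(.215-(o[:2]-t)@ny)/(D[:2]@ny);b=o+a*D
s=state();print(k,'ball (y=215 plane)',b,(b[:2]-t)@R,'z%.4f'%b[2],'tcp stage',(s['tool_pos'][:2]-t)@R,s['contact_force'].round(1))
for dx in(21,29):
    w=t+R@[dx/1e3,.215];print(dx,proj(C,[*w,.04+np.sqrt(.06**2-(dx/1e3)**2)]))
E
python3 ball.py
```

```text
[array([421.67283951, 232.02469136])] ball (y=215 plane) [0.64088565 0.22260373 0.09725981] [0.02912895 0.215     ] z0.0973 tcp stage [0.00504383 0.21429644] [-0.9  0.7 -0.7]
21 [[420.70013566 228.69405447]]
29 [[420.86985499 233.91551994]]
```

jog_arm --targets '[[[-0.04, 0, 0], [0, 0, 0], 0], [[-0.08, 0, 0], [0, 0, 0], 0], [[-0.08, 0, 0], [0, 0, 0], 0]]'

```text
time: 14.0
tool_pos: [0.619, 0.2267, 0.0834]
tool_rot: [-0.0, 0.109, 0.994, -0.0]
contact_force: [-3.0, 0.9, -1.2]
gripper_width: 0.0
grasp_force: 1.2
```

jog_arm --targets '[[[-0.04, 0, 0], [0, 0, 0], 0], [[-0.04, 0, 0], [0, 0, 0], 0]]'

```text
time: 14.25
tool_pos: [0.6191, 0.2267, 0.0833]
tool_rot: [-0.002, 0.109, 0.994, -0.0]
contact_force: [-5.4, 1.0, 1.4]
gripper_width: -0.003
grasp_force: 2.9
```

At the end stop (force rising, no more travel). Back off toward -x, lift, and retreat for a look.

jog_arm --targets '[[[0.6, 0, 0], [0, 0, 0], 0], [[1.6, 0, 0], [0, 0, 0], 0], [[1.8, 0, -2], [0, 0, 0], 0], [[1.8, 0, -4], [0, 0, 0], 0], [[3, 2, -5], [0, 0, 0], 0], [[5, 4, -5], [0, 0, 0], 0], [[6, 6, -5], [0, 0, 0], 0], [[6, 7, -5], [0, 0, 0], 0]]'

```text
time: 15.25
tool_pos: [0.5098, 0.4328, 0.2096]
tool_rot: [0.001, 0.107, 0.994, 0.001]
contact_force: [0.4, -0.9, 0.9]
gripper_width: 0.003
grasp_force: 0.0
```

jog_arm --targets '[[[2, 2, 0], [0, 0, 0], 0], [[2, 2, 0], [0, 0, 0], 0], [[2, 2, 0], [0, 0, 0], 0]]'

```text
time: 15.62
tool_pos: [0.4733, 0.4896, 0.2089]
tool_rot: [0.001, 0.108, 0.994, 0.0]
contact_force: [0.6, -1.0, 0.8]
gripper_width: -0.001
grasp_force: 0.0
```

```bash
python3 ball.py
python3 - <<'E'
from h import *
p,d=grab_frame('top')
cv2.imwrite('pics/t2.png',cv2.resize(p[110:320,110:380,::-1],None,fx=2.8,fy=2.8,interpolation=cv2.INTER_CUBIC))
E
```

```text
[array([422.15328467, 233.24817518])] ball (y=215 plane) [0.64417547 0.22187825 0.09812132] [0.03249781 0.215     ] z0.0981 tcp stage [-0.19132098  0.43908152] [ 0.2 -0.3  0.3]
21 [[420.70013566 228.69405447]]
29 [[420.86985499 233.91551994]]
```

View pics/t2.png

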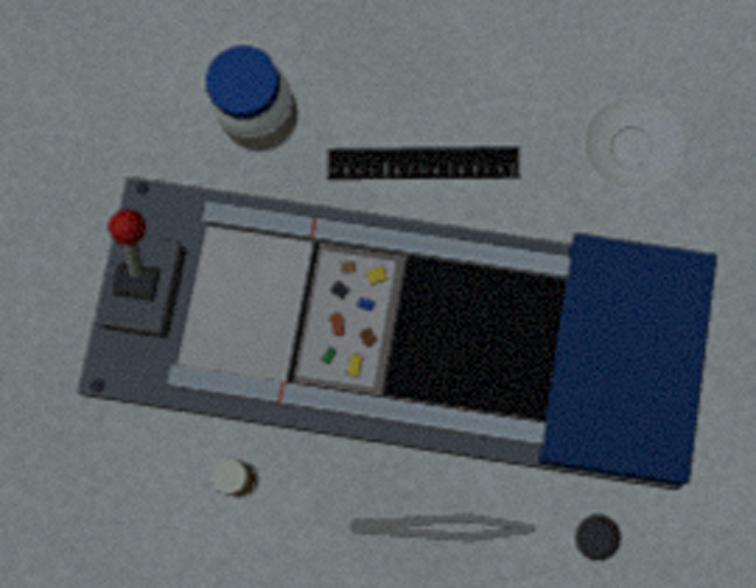

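The top view shows the ball over at (126,227) on the +x side. The plate edge lines up with the red rail marks at (313,228) and (281,391), and nothing else has moved.

```bash
python3 -c "
from plant import *
print(job_done())"
```

```text
the job is handed in; nothing more can be done
None
```

The job is handed in: the plate's front edge is within about 0.5 mm of the red line's middle, the lock lever was then pushed to its end stop, nothing else on the bench visibly moved, and it took about 16 s of robot time with hand-force readings on the plate staying near 11 N or below.

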